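# Set, unlock and hold down the classroom craft press

### The arm

A 6-joint arm with a two-finger parallel gripper is mounted at the origin on the work surface. World frame = base frame: x ahead of the robot, y to its left, z up, the work surface at z = 0. Lengths are in m, angles in degrees, forces in N, time in s.
With the tool pointing down it reaches from about 0.3 to 1 m from the base axis. Payload 5.1 kg.
Tool frame: the origin (TCP) lies on the centre line of the jaws, within the pads' length; the fingertips stand 17 mm ahead of it and the grasp point (between the pads) lies 2 mm behind it; x points along the fingers, z is the direction in which the jaws open and shut, and the axes are right-handed (so a half turn about x gives the same grasp; the last joint's range is limited). The gripper opens to 95 mm and grips with 3 to 60 N. Pads are 20 mm wide; open, the fingers measure 119 mm over their backs; the gripper's body (75 mm by 180 mm) begins 59 mm behind the grasp point.
Start: joints at [-72.915, 7.093, 94.555, -0, 78.352, -4.733], TCP at [0.242, -0.603, 0.232] pointing down, gripper open.
Joint ranges: [-149.61, 149.61], [-58.7, 133.49], [1.44, 155.28], [-77.14, 257.14], [18.33, 153.61], [-166.67, 166.67]. Speed limits (degrees/s): [147.25, 147.25, 180, 180, 180, 180].

### API

Orientations are given as a 3x3 rotation matrix whose columns are the frame's x, y, z axes.
In Python, from rig import manip gives the robot as it stands.
- The arm moves only by the tool arm_command, never from a script. Its argument "deltas" is a list that holds one entry, the list of rows, each a list of 7 numbers: the shift along the tool's x, y, z in mm, then the turn, a rotation vector about the tool's x, y, z in rad, then the opening, from 0 (shut) to 1 (fully open). In form: [[[dx, dy, dz, ax, ay, az, fingers], ...]]. A call has 1 to 12 rows; each row shifts and turns the commanded pose from where the row before left it, along the tool's axes as they then stand; what a row does not reach is not made up. A row lasts 1/12 s, in which the tool goes at most 41.7 mm and 7.16 degrees, less where a joint would pass 70% of its speed; a pose out of reach is approached as far as the arm can. A call with a gripper value outside its range is refused whole. The fingers move at their own pace and stop on an object; the grip force is fixed at half the most. Time passes only in rows, so rows that do not move let the fingers close. It gives the time, the measured TCP pose, the force and the opening at its end, in the units of the state.
- manip.get_state(): the state, without advancing time (a new reading comes with each control period).
- manip.camera(name): name is "scene" or "top" or "wrist"; returns the picture (384x512x3 uint8, red, green, blue); there is no depth.
- manip.camera_params(name): a dict with "camera_matrix" (3x3 intrinsics, pixels), "R" (3x3) and "t" (3): a world point X has camera coordinates R X + t. Camera axes: x right, y down, z forward; pixel columns grow to the right and rows downward; lengths in m; the calibration is good to about 2 mm. A picture is of the moment at which its call begins: read the wrist's pose just before it. camera_params takes no time and is no camera call; for the wrist camera it gives the pose at the moment of the call.
- manip.job_done(): hands the job in, once; it reports no verdict.
The state is a dict: "t": time; "qpos": joint angles; "joint_velocities": joint speeds; "tau": joint torques, N m; "ee_pos": TCP position; "tool_rot": TCP orientation; "wrist_force": force on the tool from outside, world axes, zero at the start; "ft_torque": the same for the moment, N m; "gripper_width": finger opening in m.
Only numpy, scipy, OpenCV 4.12 (cv2) and the standard library are available. Lean on these libraries where they do the work, as an engineer would, in place of code of your own. Each camera call takes 0.05 s, during which the arm holds its last target.

### The job

A card blank is loaded in the blue hand press. Set its pressure dial so that the red pointer stands at the green marker on the scale, then flip the yellow safety catch well over to the side, out of the lever's way, and then pull the red lever handle towards the robot all the way down to its stop and finish while holding it there: the lever springs back if let go, so keep hold of it at the end. Leave the dial and catch as set, and leave the other things on the table where they are.

Things in the scene. Friction and masses are not known exactly. Their poses are not given: they have to be found in the camera images.
- press: blue hand press, fixed. Base plate x -130 to 130, y -125 to 185 mm in its frame, 25 mm high; dial on the +y side, catch on the -y side, lever between. Origin on the table; +x points away from the robot, +y to the robot's left, turned about z by at most 0.25 rad. Column and head (x -100 to 90, y -45 to 45 mm) are 90 mm high, the catch's post (18 x 22 mm, at x 20, y -75) 150 mm
- dial (a joint): angle of the black dial knob (rad), 0 when its red pointer points along the press's -x, growing clockwise seen from above, range 0 to 3.14; stays where it is left (friction 0.04 N m). It starts 0.5 to 1.5 rad anticlockwise of the marker, so it is turned clockwise
- dial_grip (a point): on the dial knob's axis at the height to grip: a black bar 42 mm long, 14 mm wide, along the pointer's line; its top is 13 mm above this point, its 44 mm round foot begins 19 mm below. At x -70, y 135, z 80 mm in the press's frame, on a white scale disc 95 mm across with a black tick every 15 degrees
- dial_pointer (a point): outer end of the dial's red pointer, 35 mm from the dial's axis, 24 mm below dial_grip; turns with the dial
- dial_mark (a point): inner end of the green marker block (11 x 10 x 6 mm) on the scale's rim: where the pointer's end must come, 35 mm from the dial's axis. The marker is stiff and stays put
- catch (a joint): angle of the yellow safety catch (rad): 0 locked (tab upright, tongue level in front of the lever's shaft), growing as the tab is tipped sideways to the press's -y; stop at 1.3. Starts at 0 to 0.1; stays where it is left (friction 0.08 N m). The lever is blocked until about 0.7; fully flipped is 1.0 or more
- catch_tab (a point): on the catch's upright yellow thumb tab, on its centre line, 45 mm above the hinge axis; the tab is 20 mm wide (press x), 10 mm thick (press y) and its tip lies 20 mm above this point; moves with the catch
- catch_hinge (a point): on the catch's hinge axis below the tab: x -5, y -75, z 155 mm in the press's frame. The axis runs along the press's x. The tongue (12 mm wide, 14 mm thick, 87 mm long) points from the axis to the press's +y, 52 mm farther along +x than the tab
- lever (a joint): angle of the lever (rad): 0 at rest, leaning 0.26 rad away from the robot; grows as the handle comes towards the robot and down; stop at 1.2 (0.94 rad past upright). A spring returns it: about 2 N at the handle at the start, 5 to 9 N at the stop
- lever_grip (a point): on the axis of the red round lever handle (24 mm thick, 130 mm long, along the press's y, from y -8 to 122 mm) at y 70 mm: the place to grip from above, fingers either side. At rest at x 94, y 70, z 264 mm in the press's frame; moves on a circle of radius 170 mm about lever_hinge. The 16 mm steel shaft is at y 0
- lever_hinge (a point): on the lever's hinge axis (which runs along the press's y), abreast of lever_grip: x 50, y 70, z 100 mm in the press's frame; does not move
- pen_pot: clear plastic tumbler of felt pens, 72 mm across, 90 mm high (pens to 140 mm), standing; bystander; origin at the centre of its underside
- paint_jar: blue paint jar with white cap, 60 mm across, 85 mm high, standing; bystander; origin at the centre of its underside
- glue_stick: orange glue stick, 28 mm across, 88 mm high, standing; bystander; origin at the centre of its underside
- toy_truck: red junk-model truck, 140 x 95 mm, 88 mm high; bystander; origin at the centre of its underside
- egg_tray: grey egg carton, 160 x 105 mm, 42 mm high; bystander; origin at the centre of its underside
- tape_holder: white tape dispenser, 130 x 50 mm, 86 mm high; bystander; origin at the centre of its underside
- scissors: scissors with orange handles lying flat, 155 mm long, 11 mm high; bystander; origin at the centre of its underside

How it is judged (in metres and radians):
On the way, in this order (a step that is already met when the one before it is completed fails the run):
1. the dial's pointer stands at the green marker, with catch and lever still locked (distance between dial_pointer and dial_mark below 0.006 m and value of joint catch below 0.5 rad and value of joint lever below 0.2 rad), for 0.2 s.
2. the safety catch is flipped aside, with the lever still up and the dial as set (distance between dial_pointer and dial_mark below 0.006 m and value of joint catch above 0.9 rad and value of joint lever below 0.2 rad), for 0.2 s.
3. the lever is pulled down to its stop and held by the robot (distance between dial_pointer and dial_mark below 0.006 m and value of joint catch above 0.9 rad and value of joint lever above 1.05 rad and contact force between any of the fingers, the arm and lever above 1.5 N), for 0.3 s.
At the end, for the whole second after the job is handed in: the robot still holds the lever down (joint above 1.05 rad of 1.2, pressed by the robot with more than 1.5 N), the catch is flipped (above 0.9 rad), and the pointer's end is within 6 mm (about 10 degrees) of the marker's (all of step 3); the arm keeps its last pose, push and grip.
It fails at once if the lever is forced against the locked catch (value of joint lever above 0.25 rad and value of joint catch below 0.6 rad).
It fails at once if a bystander is moved by more than 30 mm or tipped over (distance of any of pen_pot, paint_jar, glue_stick, toy_truck, egg_tray, tape_holder, scissors from where it was at the start of the episode above 0.03 m or angle between any of pen_pot, paint_jar, glue_stick, toy_truck, egg_tray, tape_holder, scissors's own z axis and vertical above 0.5 rad).
It also fails if it takes over 64 s, if anything falls off the work surface, if the arm or the gripper's body presses on something with over 40 N, if the wrist force passes 120 N, or if a joint passes its speed limit or range.

## Working session

There is one attempt and no reset: what is moved stays moved. The work goes in short steps, Python scripts to look and compute and a tool call to move; the robot and the scene stay as the last step left them, time stands still between calls to the robot, and variables do not carry over. Pictures are saved under pics/ and viewed, and the job is handed in when it is done.

Besides the shell and the picture viewer there is one more tool, called after ">>>" as name(argument=value, ...), one argument or row to a line, values as JSON. arm_command: Moves the arm, as the interface text tells. Its arguments: {"type":"object","properties":{"deltas":{"type":"array"}},"required":["deltas"]}

```bash
ls; mkdir -p pics
python3 - <<'E'
from rig import manip
import cv2
for n in("scene","top","wrist"):
    p=manip.camera_params(n)
    im=manip.camera(n); cv2.imwrite(f"pics/{n}0.png",im[:,:,::-1])
    print(n,p)
print(manip.get_state())
E
```

```text
pics
scene {'camera_matrix': array([[444.47065066,   0.        , 255.86037888],
       [  0.        , 444.47065066, 191.19019521],
       [  0.        ,   0.        ,   1.        ]]), 'R': array([[ 0.00635165,  0.99983078,  0.01726466],
       [ 0.53399596,  0.0112059 , -0.84541276],
       [-0.84546317,  0.01458902, -0.53383442]]), 't': array([-0.05097451, -0.15349288,  1.90871839])}
top {'camera_matrix': array([[381.81729008,   0.        , 256.38086342],
       [  0.        , 381.81729008, 190.81504485],
       [  0.        ,   0.        ,   1.        ]]), 'R': array([[ 0.01100052, -0.99982663,  0.01502319],
       [-0.99743207, -0.012035  , -0.07060042],
       [ 0.07076899, -0.01420797, -0.99739154]]), 't': array([0.01954499, 0.56914013, 1.25089752])}
wrist {'camera_matrix': array([[275.6073231 ,   0.        , 254.11388456],
       [  0.        , 275.6073231 , 187.63902382],
       [  0.        ,   0.        ,   1.        ]]), 'R': array([[ 0.37193552, -0.92825434, -0.00280316],
       [-0.89470929, -0.35929586,  0.26533332],
       [-0.24730397, -0.09617887, -0.96415267]]), 't': array([-0.64960561, -0.03200436,  0.39082378])}
{'t': 0.15, 'qpos': array([-7.29147994e+01,  7.12596752e+00,  9.46164758e+01, -7.31040513e-04,
        7.83516516e+01, -4.73325197e+00]), 'joint_velocities': array([-0.01411325, -0.04735459, -0.14654044,  0.00063885, -0.08151793,
        0.08972553]), 'tau': array([ 5.04638429e-04, -4.18190432e+01, -3.60471833e+01,  7.75803532e-02,
        4.68961825e-02, -1.06286263e-04]), 'ee_pos': array([ 0.24140647, -0.60299641,  0.23065369]), 'tool_rot': array([[-4.94431831e-04,  9.28365246e-01,  3.71668839e-01],
       [ 1.56611985e-03,  3.71669148e-01, -9.28363933e-01],
       [-9.99998651e-01,  1.23065269e-04, -1.63769630e-03]]), 'wrist_force': array([ 0.58125727,  0.11094911, -0.15562833]), 'ft_torque': array([ 0.00497029, -0.00234827, -0.0571326 ]), 'gripper_width': 0.09508539142284268}
```

View pics/scene0.png

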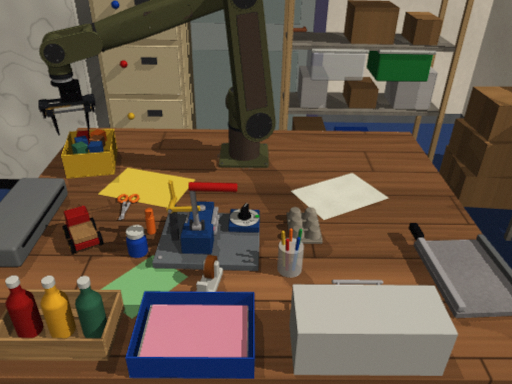

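View pics/top0.png

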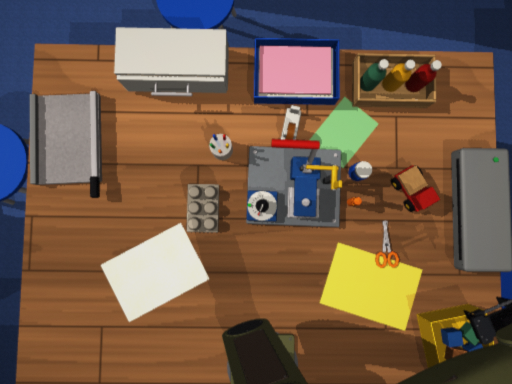

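View pics/wrist0.png

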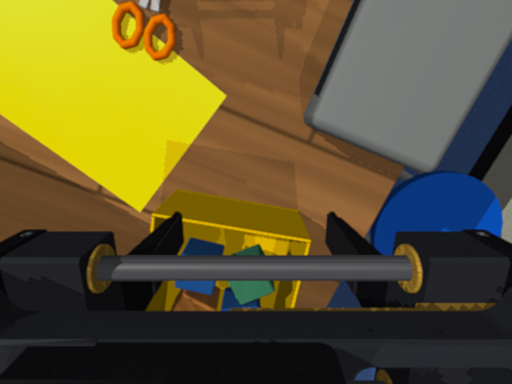

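The scene and top views show the press near top pixel (294,187), with the dial at (262,206), the lever handle at (295,144) and the catch at (325,170). The glue stick is at (356,202) and the jar at (360,171), both close to the catch side. Next I'll zoom in.

Run:
```python
import cv2
a=cv2.imread("pics/top0.png")[130:235,235:375]
cv2.imwrite("pics/topz.png",cv2.resize(a,None,fx=5.7,fy=5.7,interpolation=cv2.INTER_CUBIC))
a=cv2.imread("pics/scene0.png")[165:280,145:275]
cv2.imwrite("pics/scz.png",cv2.resize(a,None,fx=5,fy=5,interpolation=cv2.INTER_CUBIC))
```

```text
(no output)
```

View pics/topz.png

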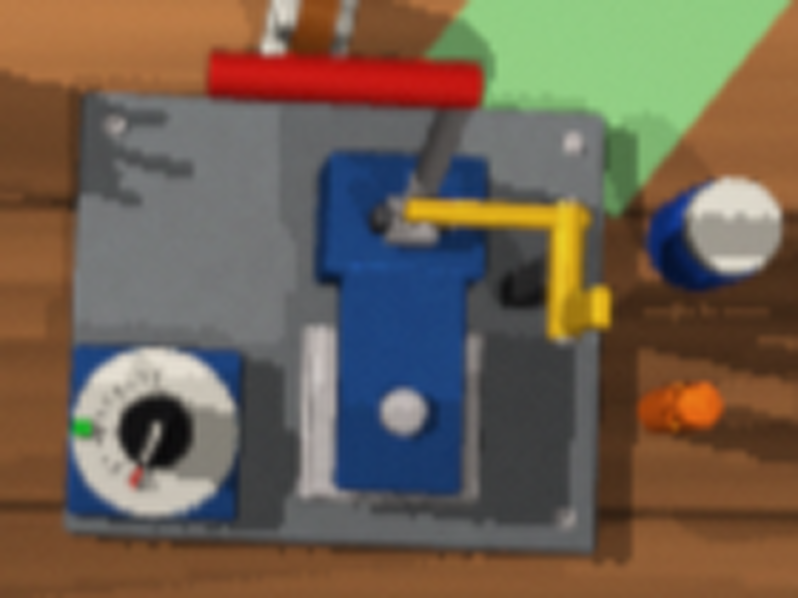

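View pics/scz.png

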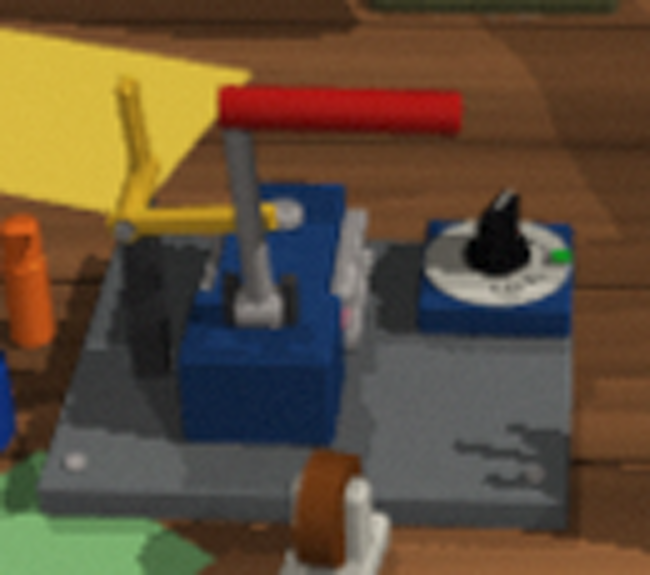

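```bash
cat > h.py <<'E'
import numpy as np, cv2
from rig import manip
from scipy.optimize import least_squares
def proj(P,p):
    X=p['R']@np.asarray(P,float).T+p['t'][:,None]
    u=p['camera_matrix']@X; return (u[:2]/u[2]).T
def ray(uv,p,z):
    d=p['R'].T@np.linalg.inv(p['camera_matrix'])@np.array([uv[0],uv[1],1.])
    c=-p['R'].T@p['t']; return c+d*(z-c[2])/d[2]
def w(q,P):
    P=np.atleast_2d(np.asarray(P,float)); c,s=np.cos(q[2]),np.sin(q[2])
    return np.c_[q[0]+c*P[:,0]-s*P[:,1],q[1]+s*P[:,0]+c*P[:,1],P[:,2]]
def fit(obs,q0=(.56,-.1,0)):
    # obs: list of (params,pressxyz(m),uv)
    f=lambda q:np.concatenate([(proj(w(q,P),p)[0]-uv)*np.array([1,1]) for p,P,uv in obs])
    r=least_squares(f,q0,loss='soft_l1'); return r.x,r.fun.reshape(-1,2) if r.fun.size==2*len(obs) else r.fun
E
python3 - <<'E'
from h import *
T=manip.camera_params("top");S=manip.camera_params("scene")
tz=lambda u,v:np.array([u/5.7+235-.41,v/5.7+130-.41]); sz=lambda u,v:np.array([u/5+145-.4,v/5+165-.4])
obs=[(T,[.13,.185,.025],tz(85,92)),(T,[.13,-.125,.025],tz(606,113)),(T,[-.13,-.125,.025],tz(594,546)),(T,[-.13,.185,.025],tz(66,530)),
(T,[.094,.122,.264],tz(210,73)),(T,[.094,-.008,.264],tz(482,85)),(T,[-.07,.135,.055],tz(155,432)),
(S,[.13,-.125,.025],sz(43,494)),(S,[.13,.185,.025],sz(567,508)),(S,[.094,.122,.264],sz(461,112)),(S,[.094,-.008,.264],sz(221,108))]
q,r=fit(obs);print(q,'\n',r.round(1))
c=w(q,[-.07,.135,.056])[0];print(c)
for n,uv in(("mark",tz(83,428)),("ptr",tz(136,479))):
    d=ray(uv,T,.056)-c; d=w([0,0,-q[2]],d)[0]
    print(n,d,np.hypot(*d[:2]),"angle cw from -x:",np.arctan2(d[1],-d[0]))
print("scene mark");d=ray(sz(560,257),S,.058)-c;print(w([0,0,-q[2]],d)[0])
for n,P in dict(tab=[-.005,-.075,.2],lever=[.094,.07,.264],grip=[-.07,.135,.08]).items(): print(n,w(q,P))
for n,uv,z in(("glue",(350+6,201),.088),("jar",tz(735,225),.085)): print(n,ray(uv,T,z))
E
```

```text
[ 0.58731228 -0.12825872 -0.0254834 ] 
 [[-0.7 -0.8]
 [ 0.3 -0.9]
 [ 0.7  1. ]
 [-0.4  0.4]
 [-0.4 -0.2]
 [-0.4 -0.5]
 [ 0.1 -0.4]
 [-1.7 -1.9]
 [ 0.4 -1.9]
 [ 0.1 -0. ]
 [-0.4 -0.4]]
[0.5207749  0.00848109 0.056     ]
mark [-5.91076422e-04  4.09582767e-02  4.85722573e-17] 0.0409625414260923 angle cw from -x: 1.5563661446012775
ptr [-2.82759695e-02  9.94936326e-03  4.85722573e-17] 0.029975327876093503 angle cw from -x: 0.3383365571804379
scene mark
[0.00612797 0.04069957 0.002     ]
tab [[ 0.58040286 -0.20310697  0.2       ]]
lever [[ 0.68306541 -0.06067663  0.264     ]]
grip [[0.5207749  0.00848109 0.08      ]]
glue [ 0.53561887 -0.28771609  0.088     ]
jar [ 0.63780522 -0.31340323  0.085     ]
```

>>> arm_command(
  deltas=[
    [[-7,19.5,-24.7,0,0,0,1],[-7,19.5,-24.7,0,0,0,1],[-7,19.5,-24.7,0,0,0,1],[-7,19.5,-24.7,0,0,0,1],[-7,19.5,-24.7,0,0,0,1],[-7,19.5,-24.7,0,0,0,1],[-7,19.5,-24.7,0,0,0,1],[-7,19.5,-24.7,0,0,0,1],[-7,19.5,-24.7,0,0,0,1],[-7,19.5,-24.7,0,0,0,1]],
  ],
)

```text
t: 0.98
ee_pos: [0.3307, -0.3, 0.3016]
tool_rot: [[-0.0, 0.929, 0.371], [0.0, 0.371, -0.929], [-1.0, 0.0, -0.0]]
wrist_force: [0.5, 0.2, 0.4]
gripper_width: 0.0951
```

>>> arm_command(
  deltas=[
    [[0,19.5,-24.7,0,0,0,1],[0,19.5,-24.7,0,0,0,1],[0,19.5,-24.7,0,0,0,1],[0,19.5,-24.7,0,0,0,1],[0,19.5,-24.7,0,0,0,1],[0,19.5,-24.7,0,0,0,1],[0,19.5,-24.7,0,0,0,1],[0,19.5,-24.7,0,0,0,1],[0,19.5,-24.7,0,0,0,1],[0,19.5,-24.7,0,0,0,1]],
  ],
)

```text
t: 1.82
ee_pos: [0.4199, 0.0018, 0.3015]
tool_rot: [[0.0, 0.928, 0.372], [-0.0, 0.372, -0.928], [-1.0, 0.0, 0.0]]
wrist_force: [1.0, 0.1, 0.7]
gripper_width: 0.0951
```

>>> arm_command(
  deltas=[
    [[0,0,0,-0.12,0,0,1],[0,0,0,-0.12,0,0,1],[0,0,0,-0.12,0,0,1],[0,0,0,-0.12,0,0,1],[0,0,0,-0.12,0,0,1],[0,0,0,-0.12,0,0,1],[0,0,0,-0.12,0,0,1],[0,0,0,-0.12,0,0,1],[0,0,0,-0.12,0,0,1],[0,0,0,-0.12,0,0,1]],
  ],
)

```text
t: 2.65
ee_pos: [0.4198, 0.0002, 0.3013]
tool_rot: [[-0.001, -0.016, 1.0], [0.0, 1.0, 0.016], [-1.0, 0.0, -0.001]]
wrist_force: [0.1, -0.0, -0.7]
gripper_width: 0.0949
```

>>> arm_command(
  deltas=[
    [[0,0,0,-0.12,0,0,1],[0,0,0,-0.12,0,0,1],[0,0,0,-0.12,0,0,1],[0,0,0,-0.12,0,0,1],[0,0,0,-0.12,0,0,1],[0,0,0,-0.12,0,0,1],[0,0,0,-0.12,0,0,1],[0,0,0,-0.12,0,0,1],[0,0,0,-0.12,0,0,1],[0,0,0,-0.12,0,0,1],[0,0,0,0,0,0,1],[0,0,0,0,0,0,1]],
  ],
)

```text
t: 3.65
ee_pos: [0.4199, 0.0002, 0.3014]
tool_rot: [[-0.0, -0.935, 0.356], [0.0, 0.356, 0.935], [-1.0, 0.0, -0.0]]
wrist_force: [0.1, -0.2, -0.6]
gripper_width: 0.095
```

Run:
```python
from h import *
p=manip.camera_params("wrist");im=manip.camera("wrist");cv2.imwrite("pics/w1.png",im[:,:,::-1]);np.save("w1.npy",p,allow_pickle=True)
s=manip.get_state();print(s['ee_pos'],s['tool_rot'].round(3),s['qpos'].round(1),s['wrist_force'])
print(-p['R'].T@p['t'])
```

```text
[4.19896261e-01 1.50364630e-04 3.01445812e-01] [[-0.    -0.935  0.356]
 [ 0.     0.356  0.935]
 [-1.     0.    -0.   ]] [ -7.3 -25.6 116.8   0.   88.9 -76.5] [ 0.06504441  0.04330268 -0.16657976]
[0.34969242 0.02525787 0.454398  ]
```

View pics/w1.png

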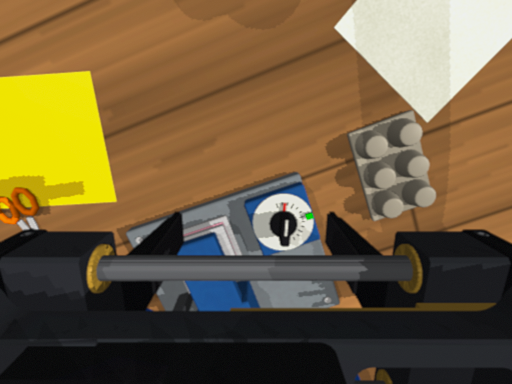

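The dial is at wrist pixel (284,223), with its red pointer up at (284,207) and the green marker at (308,216). I'll measure it zoomed in.

Run:
```python
import cv2
a=cv2.imread("pics/w1.png")[170:260,230:340]
cv2.imwrite("pics/w1z.png",cv2.resize(a,None,fx=7,fy=7,interpolation=cv2.INTER_CUBIC))
```

```text
(no output)
```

View pics/w1z.png

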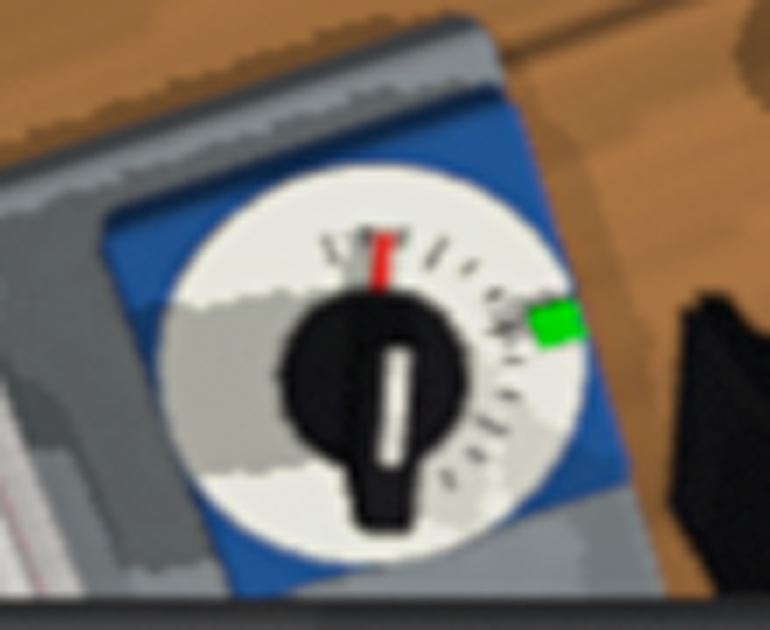

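Run:
```python
from h import *
p=np.load("w1.npy",allow_pickle=True).item()
f=lambda u,v:np.array([u/7+230-.43,v/7+170-.43])
q=[.58731,-.12826,-.02548]
z=.055
# disc rim: extreme points via rays -> circle fit
pts=np.array([ray(f(*a),p,z)[:2] for a in [(160,375),(375,163),(588,370),(385,564),(250,205),(510,210),(205,490),(520,530)]])
A=np.c_[2*pts,np.ones(len(pts))];s=np.linalg.lstsq(A,(pts**2).sum(1),rcond=None)[0];c=s[:2];print("disc",c,"r",np.sqrt(s[2]+c@c))
print("pred",w(q,[-.07,.135,.055]))
for n,uv in dict(ptr=(384,233),ptrin=(378,290),mark=(535,331),markc=(556,325)).items():
    d=ray(f(*uv),p,.056)[:2]-c; print(n,d,np.hypot(*d),"cw from -x world",np.degrees(np.arctan2(d[1],-d[0])))
for a in[(384,348,402,347),(391,465,391,466)]:pass
a=ray(f(400,350),p,.093);b=ray(f(391,465),p,.093);d=b-a;print("white line",a,b,np.degrees(np.arctan2(-d[1],d[0])))
```

```text
disc [0.52052926 0.00898113] r 0.048116354882741255
pred [[0.52077215 0.00847959 0.055     ]]
ptr [-0.03094051  0.01223303] 0.03327103657373612 cw from -x world 21.572487757820998
ptrin [-0.01899798  0.00668835] 0.02014093803392394 cw from -x world 19.394925072670887
mark [0.00234811 0.03586132] 0.03593811164785066 cw from -x world 93.74624040517837
markc [0.0026495  0.04061783] 0.040704150745814335 cw from -x world 93.73211510413392
white line [0.50104451 0.01647944 0.093     ] [0.52410745 0.00657388 0.093     ] 23.243558958454773
```

>>> arm_command(
  deltas=[
    [[0,-18.2,8.8,0,0,0,0.6],[0,-18.2,8.8,0,0,0,0.6],[0,-18.2,8.8,0,0,0,0.6],[0,-18.2,8.8,0,0,0,0.6],[0,-18.2,8.8,0,0,0,0.6],[30,0,0,0,0,0,0.6],[30,0,0,0,0,0,0.6],[30,0,0,0,0,0,0.6],[30,0,0,0,0,0,0.6],[30,0,0,0,0,0,0.6],[20,0,0,0,0,0,0.6],[0,0,0,0,0,0,0.6]],
  ],
)

```text
t: 4.7
ee_pos: [0.5169, 0.0095, 0.1259]
tool_rot: [[-0.01, -0.935, 0.355], [0.001, 0.355, 0.935], [-1.0, 0.01, -0.003]]
wrist_force: [-0.4, -1.0, -0.9]
gripper_width: 0.0571
```

Run:
```python
from h import *
p=manip.camera_params("wrist");im=manip.camera("wrist");cv2.imwrite("pics/w2.png",im[:,:,::-1]);np.save("w2.npy",p,allow_pickle=True)
s=manip.get_state();print(s['ee_pos'],s['tool_rot'].round(3),s['qpos'].round(1),s['wrist_force'])
```

```text
[0.5186721  0.00931996 0.12891817] [[-0.006 -0.935  0.355]
 [ 0.001  0.355  0.935]
 [-1.     0.006 -0.002]] [ -4.9  -4.4 116.5   0.   68.2 -74.1] [-0.4005565   0.19776508  1.31577794]
```

View pics/w2.png

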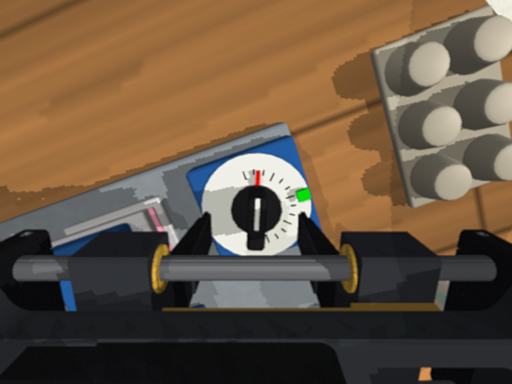

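The bar is centred between the fingers at (256,222) and aligned with them. I'll go down and close.

>>> arm_command(
  deltas=[
    [[12,0,0,0,0,0,0.6],[12,0,0,0,0,0,0.6],[12,0,0,0,0,0,0.6],[12,0,0,0,0,0,0.6],[0,0,0,0,0,0,0.6],[0,0,0,0,0,0,0.1],[0,0,0,0,0,0,0.0],[0,0,0,0,0,0,0.0],[0,0,0,0,0,0,0.0],[0,0,0,0,0,0,0.0],[0,0,0,0,0,0,0.0]],
  ],
)

```text
t: 5.67
ee_pos: [0.521, 0.0091, 0.0841]
tool_rot: [[0.001, -0.936, 0.353], [-0.0, 0.353, 0.936], [-1.0, -0.001, 0.0]]
wrist_force: [0.4, -0.1, 0.4]
gripper_width: 0.0228
```

>>> arm_command(
  deltas=[
    [[0,0,0,0,0,0,0.0],[0,0,0,0,0,0,0.0],[0,0,0,0,0,0,0.0],[0,0,0,0,0,0,0.0]],
  ],
)

```text
t: 6.0
ee_pos: [0.5209, 0.0094, 0.084]
tool_rot: [[0.001, -0.936, 0.353], [0.001, 0.353, 0.936], [-1.0, -0.0, 0.001]]
wrist_force: [-0.1, 1.6, 1.1]
gripper_width: 0.0136
```

>>> arm_command(
  deltas=[
    [[0,0,0,0.1,0,0,0.0],[0,0,0,0.1,0,0,0.0],[0,0,0,0.1,0,0,0.0],[0,0,0,0.1,0,0,0.0],[0,0,0,0.1,0,0,0.0],[0,0,0,0.1,0,0,0.0]],
  ],
)

```text
t: 6.5
ee_pos: [0.5214, 0.01, 0.084]
tool_rot: [[0.002, -0.569, 0.823], [0.002, 0.823, 0.569], [-1.0, 0.0, 0.003]]
wrist_force: [2.0, 4.0, -0.1]
gripper_width: 0.0143
```

>>> arm_command(
  deltas=[
    [[0,0,0,0.1,0,0,0.0],[0,0,0,0.1,0,0,0.0],[0,0,0,0.1,0,0,0.0],[0,0,0,0.1,0,0,0.0],[0,0,0,0.1,0,0,0.0],[0,0,0,0.1,0,0,0.0],[0,0,0,0.07,0,0,0.0],[0,0,0,0,0,0,0.0],[0,0,0,0,0,0,0.0],[0,0,0,0,0,0,0.0]],
  ],
)

```text
t: 7.33
ee_pos: [0.5221, 0.0102, 0.084]
tool_rot: [[0.004, 0.061, 0.998], [0.002, 0.998, -0.061], [-1.0, 0.002, 0.004]]
wrist_force: [4.8, 4.4, -1.8]
gripper_width: 0.0137
```

Run:
```python
from h import *
p=manip.camera_params("wrist");im=manip.camera("wrist");cv2.imwrite("pics/w3.png",im[:,:,::-1]);np.save("w3.npy",p,allow_pickle=True)
cv2.imwrite("pics/w3z.png",cv2.resize(im[130:290,170:340,::-1],None,fx=3.7,fy=3.7,interpolation=cv2.INTER_CUBIC))
s=manip.get_state();print(s['ee_pos'],s['tool_rot'].round(3),s['qpos'].round(1),s['wrist_force'])
```

```text
[0.5221598  0.01017317 0.08399246] [[ 0.004  0.06   0.998]
 [ 0.002  0.998 -0.06 ]
 [-1.     0.002  0.004]] [ -4.9  -1.1 118.1   0.2  62.8  -1.5] [ 5.02366452  5.69654415 -3.16543534]
```

View pics/w3z.png

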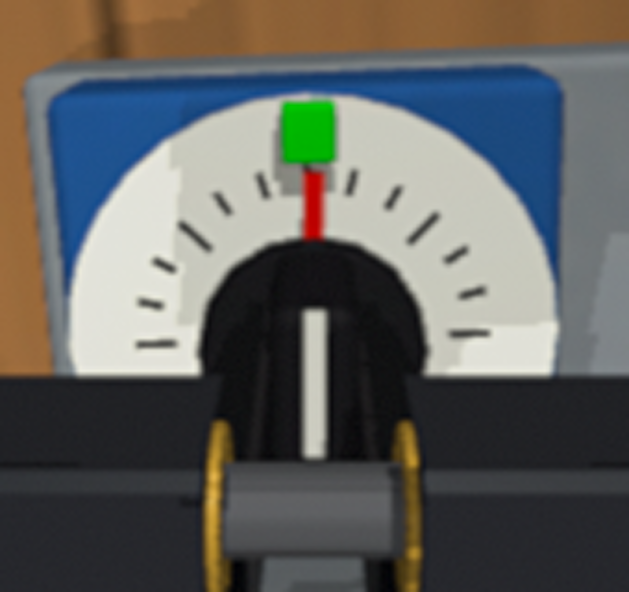

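The pointer (red, at x≈313 in the zoom) lines up with the green marker (x≈308) to within about 1 mm. I'll release, rise, and turn the jaws for the catch.

>>> arm_command(
  deltas=[
    [[0,0,0,0,0,0,0.4],[0,0,0,0,0,0,0.4],[0,0,0,0,0,0,0.4],[0,0,0,0,0,0,0.4],[0,0,0,0,0,0,0.4],[0,0,0,0,0,0,0.4]],
  ],
)

```text
t: 7.88
ee_pos: [0.5205, 0.009, 0.0836]
tool_rot: [[-0.0, 0.06, 0.998], [-0.0, 0.998, -0.06], [-1.0, -0.0, -0.0]]
wrist_force: [-1.0, -0.7, -0.1]
gripper_width: 0.0376
```

>>> arm_command(
  deltas=[
    [[-8,0,0,0,0,0,0.4],[-20,0,0,0,0,0,0.4],[-30,0,0,0,0,0,0.4],[-30,0,0,0,0,0,0.4],[-30,0,0,0,0,0,0.4],[-30,0,0,0,0,0,0.4],[-30,0,0,0,0,0,0.4],[-30,0,0,0,0,0,0.4],[-8,0,0,0,0,0,0.4],[0,0,0,0,0,0,0.4]],
  ],
)

```text
t: 8.72
ee_pos: [0.5221, 0.009, 0.3039]
tool_rot: [[0.007, 0.06, 0.998], [-0.001, 0.998, -0.06], [-1.0, -0.0, 0.007]]
wrist_force: [0.3, 0.5, -0.4]
gripper_width: 0.0381
```

Run:
```python
from h import *
p=manip.camera_params("wrist");im=manip.camera("wrist");cv2.imwrite("pics/w4.png",im[:,:,::-1]);np.save("w4.npy",p,allow_pickle=True)
s=manip.get_state();print(s['ee_pos'],s['tool_rot'].round(3),s['qpos'].round(1),s['wrist_force'])
```

```text
[0.52109395 0.00911785 0.30094345] [[ 0.003  0.06   0.998]
 [-0.     0.998 -0.06 ]
 [-1.    -0.     0.003]] [ -4.9 -11.5 106.   -0.   85.3  -1.5] [ 0.58660239  0.75024308 -0.61177954]
```

View pics/w4.png

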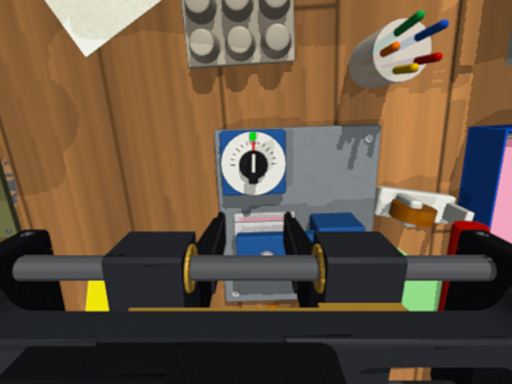

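The released dial holds: pointer at (253,146) lies straight under the marker at (253,136). Next, I rotate and move to the catch.

>>> arm_command(
  deltas=[
    [[0,0,0,-0.12,0,0,0.0],[0,0,0,-0.12,0,0,0.0],[0,0,0,-0.12,0,0,0.0],[0,0,0,-0.12,0,0,0.0],[0,0,0,-0.12,0,0,0.0],[0,0,0,-0.12,0,0,0.0],[0,0,0,-0.12,0,0,0.0],[0,0,0,-0.12,0,0,0.0],[0,0,0,-0.12,0,0,0.0],[0,0,0,-0.12,0,0,0.0],[0,0,0,-0.12,0,0,0.0],[0,0,0,-0.12,0,0,0.0]],
  ],
)

```text
t: 9.77
ee_pos: [0.5195, 0.0092, 0.2963]
tool_rot: [[-0.005, -0.983, 0.184], [0.0, 0.184, 0.983], [-1.0, 0.005, -0.0]]
wrist_force: [0.2, -0.0, -0.1]
gripper_width: 0.0003
```

>>> arm_command(
  deltas=[
    [[0,0,0,-0.12,0,0,0.0],[0,0,0,-0.04,0,0,0.0],[0,-6,-18,0,0,0,0.0],[0,-6,-18,0,0,0,0.0],[0,-6,-18,0,0,0,0.0],[0,-6,-18,0,0,0,0.0],[0,-6,-18,0,0,0,0.0],[0,-6,-18,0,0,0,0.0],[0,-6,-18,0,0,0,0.0],[0,-6,-18,0,0,0,0.0],[0,-6,-18,0,0,0,0.0],[0,-6,-18,0,0,0,0.0]],
  ],
)

```text
t: 10.77
ee_pos: [0.5741, -0.1731, 0.2961]
tool_rot: [[-0.005, -1.0, 0.031], [0.002, 0.031, 1.0], [-1.0, 0.005, 0.002]]
wrist_force: [0.2, 0.4, 0.9]
gripper_width: 0.0003
```

>>> arm_command(
  deltas=[
    [[0,0,0,0,0,0,0.0],[0,0,0,0,0,0,0.0]],
  ],
)

```text
t: 10.93
ee_pos: [0.5742, -0.1727, 0.2966]
tool_rot: [[-0.004, -0.999, 0.032], [0.002, 0.032, 0.999], [-1.0, 0.005, 0.002]]
wrist_force: [0.1, -0.0, -0.1]
gripper_width: 0.0006
```

Run:
```python
from h import *
q=[.58731,-.12826,-.02548]
p=manip.camera_params("wrist");im=manip.camera("wrist");cv2.imwrite("pics/w5.png",im[:,:,::-1]);np.save("w5.npy",p,allow_pickle=True)
s=manip.get_state();print(s['ee_pos'],s['tool_rot'].round(3),s['qpos'].round(1),s['wrist_force'],s['gripper_width'])
print("in press",w([0,0,-q[2]],s['ee_pos']-np.array([q[0],q[1],0])))
T=manip.camera_params("top");print("tabtip wrist",proj(w(q,[[-.005,-.075,.22],[-.005,-.075,.155]]),p), "top",proj(w(q,[[-.005,-.075,.22],[-.005,-.075,.155]]),T))
a=manip.camera("top")[100:235,215:375,::-1];cv2.imwrite("pics/t5.png",cv2.resize(a,None,fx=4,fy=4,interpolation=cv2.INTER_CUBIC))
```

```text
[ 0.5742384  -0.17209551  0.29722708] [[-0.004 -1.     0.031]
 [ 0.002  0.031  1.   ]
 [-1.     0.004  0.002]] [ -21.8   -1.    96.7    0.    84.5 -110. ] [ 0.86585194 -0.04791752  0.3399394 ] 0.0004898219132540961
in press [[-0.01195055 -0.04415431  0.29722708]]
tabtip wrist [[221.12143045 209.72617417]
 [227.7558378  190.08028433]] top [[338.85860068 182.69963916]
 [333.8422831  184.6976848 ]]
```

View pics/w5.png

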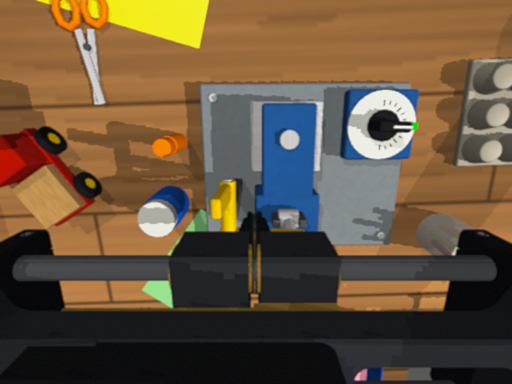

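View pics/t5.png

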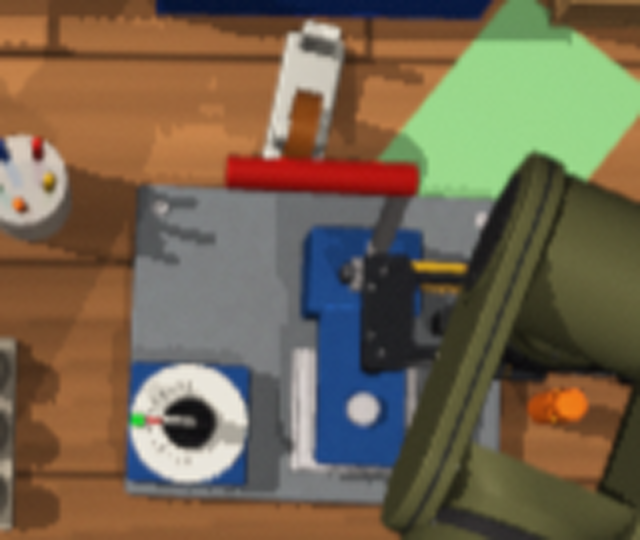

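The yellow tab's tip shows at wrist pixel (216,209), as predicted, and the closed fingers are on its +y side. I'll lower them beside it.

>>> arm_command(
  deltas=[
    [[20,-1,0,0,0,0,0.0],[20,-1,0,0,0,0,0.0],[20,-1,0,0,0,0,0.0],[20,-1,0,0,0,0,0.0],[20,-1,0,0,0,0,0.0],[3,0,0,0,0,0,0.0],[0,0,0,0,0,0,0.0]],
  ],
)

```text
t: 11.62
ee_pos: [0.5788, -0.1714, 0.1946]
tool_rot: [[-0.004, -1.0, 0.03], [0.002, 0.03, 1.0], [-1.0, 0.004, 0.002]]
wrist_force: [0.9, -0.3, -0.2]
gripper_width: 0.0005
```

Run:
```python
from h import *
a=manip.camera("scene")[130:280,110:290,::-1];cv2.imwrite("pics/s6.png",cv2.resize(a,None,fx=4,fy=4,interpolation=cv2.INTER_CUBIC))
```

```text
(no output)
```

View pics/s6.png

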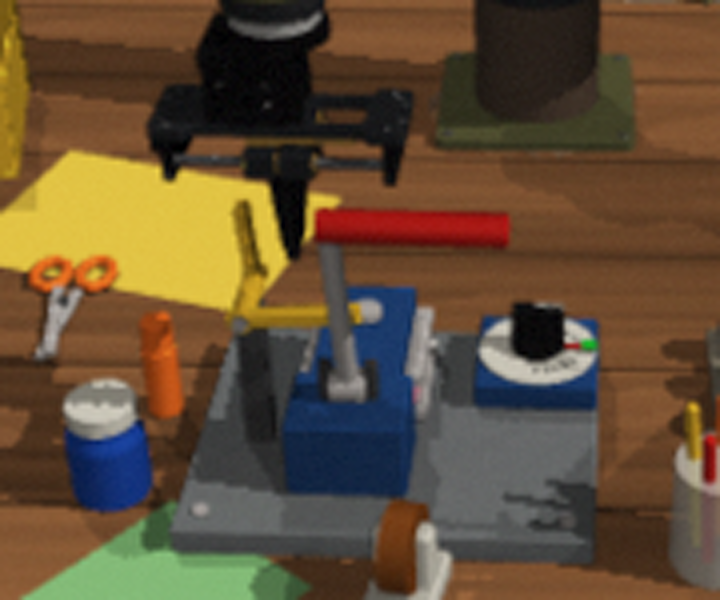

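The fingertip at (293,250) stands between the yellow tab (250,240) and the lever. I'll push toward -y.

>>> arm_command(
  deltas=[
    [[0,0,-7,0,0,0,0.0],[0,0,-7,0,0,0,0.0],[0,0,-7,0,0,0,0.0],[0,0,-7,0,0,0,0.0],[0,0,-7,0,0,0,0.0],[0,0,-7,0,0,0,0.0],[0,0,-7,0,0,0,0.0],[0,0,-7,0,0,0,0.0],[0,0,-7,0,0,0,0.0],[0,0,-3,0,0,0,0.0],[0,0,0,0,0,0,0.0],[0,0,0,0,0,0,0.0]],
  ],
)

```text
t: 12.67
ee_pos: [0.5779, -0.2396, 0.1967]
tool_rot: [[-0.0, -1.0, 0.031], [-0.001, 0.031, 1.0], [-1.0, 0.0, -0.001]]
wrist_force: [0.2, 0.0, 0.3]
gripper_width: 0.0004
```

Run:
```python
from h import *
a=manip.camera("scene")[130:280,110:290,::-1];cv2.imwrite("pics/s7.png",cv2.resize(a,None,fx=4,fy=4,interpolation=cv2.INTER_CUBIC))
```

```text
(no output)
```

View pics/s7.png

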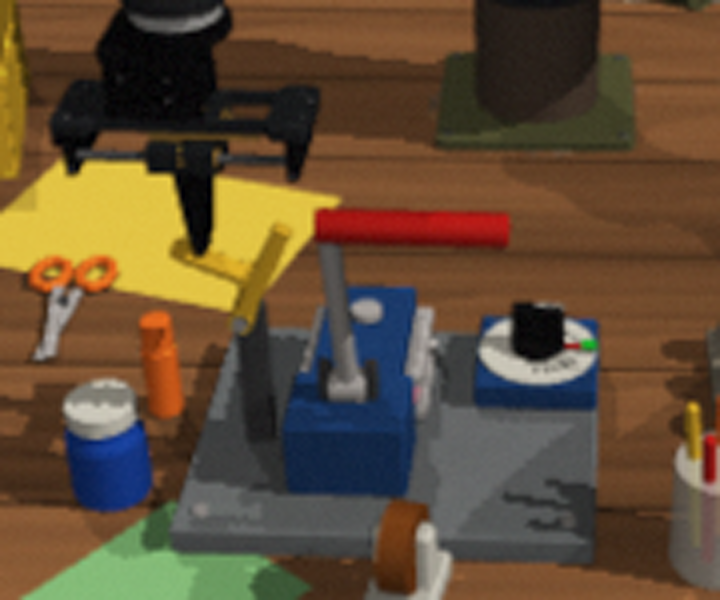

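The tongue now stands at about (283,230), up and clear of the lever shaft. Horizontal foreshortening gives a catch angle of about 1.2 rad. I'll back off, rise, and turn toward the lever.

>>> arm_command(
  deltas=[
    [[0,0,8,0,0,0,0.0],[0,0,12,0,0,0,0.0],[-30,0,0,0,0,0,0.0],[-30,0,0,0,0,0,0.0],[-30,0,0,0,0,0,0.0],[-30,0,0,0,0,0,0.0],[-30,0,0,0,0,0,0.0],[0,0,0,0,0,0,0.0]],
  ],
)

```text
t: 13.38
ee_pos: [0.5808, -0.2183, 0.3553]
tool_rot: [[0.011, -0.999, 0.03], [-0.005, 0.03, 1.0], [-1.0, -0.011, -0.005]]
wrist_force: [0.6, -0.9, 0.7]
gripper_width: 0.0005
```

>>> arm_command(
  deltas=[
    [[0,0,0,0.12,0,0,0.2],[0,0,0,0.12,0,0,0.5],[0,0,0,0.12,0,0,0.8],[0,0,0,0.12,0,0,0.8],[0,0,0,0.12,0,0,0.8],[0,0,0,0.12,0,0,0.8],[0,0,0,0.12,0,0,0.8],[0,0,0,0.12,0,0,0.8],[0,0,0,0.12,0,0,0.8],[0,0,0,0.12,0,0,0.8],[0,0,0,0.12,0,0,0.8],[0,0,0,0.12,0,0,0.8]],
  ],
)

```text
t: 14.38
ee_pos: [0.5786, -0.2175, 0.346]
tool_rot: [[-0.001, -0.095, 0.995], [0.0, 0.995, 0.095], [-1.0, 0.0, -0.001]]
wrist_force: [0.2, 0.3, 0.6]
gripper_width: 0.0736
```

>>> arm_command(
  deltas=[
    [[0,0,0,0.12,0,0,0.8],[0,0,0,0,0,0,0.8],[0,0,0,0,0,0,0.8]],
  ],
)

```text
t: 14.63
ee_pos: [0.5787, -0.2178, 0.3462]
tool_rot: [[-0.0, 0.016, 1.0], [0.0, 1.0, -0.016], [-1.0, 0.0, -0.0]]
wrist_force: [-0.6, 0.7, 0.0]
gripper_width: 0.076
```

Run:
```python
from h import *
s=manip.get_state();print(s['ee_pos'],s['tool_rot'].round(3),s['qpos'].round(1))
d=s['tool_rot'].T@(np.array([.6831,-.0607,s['ee_pos'][2]])-s['ee_pos']);print(d)
a=manip.camera("scene")[130:280,110:290,::-1];cv2.imwrite("pics/s8.png",cv2.resize(a,None,fx=4,fy=4,interpolation=cv2.INTER_CUBIC))
```

```text
[ 0.57866507 -0.2177674   0.34621993] [[-0.     0.016  1.   ]
 [ 0.     1.    -0.016]
 [-1.     0.    -0.   ]] [-25.6   0.5  90.6   0.   88.9 -24.7]
[-8.40289900e-06  1.58721018e-01  1.01904177e-01]
```

View pics/s8.png

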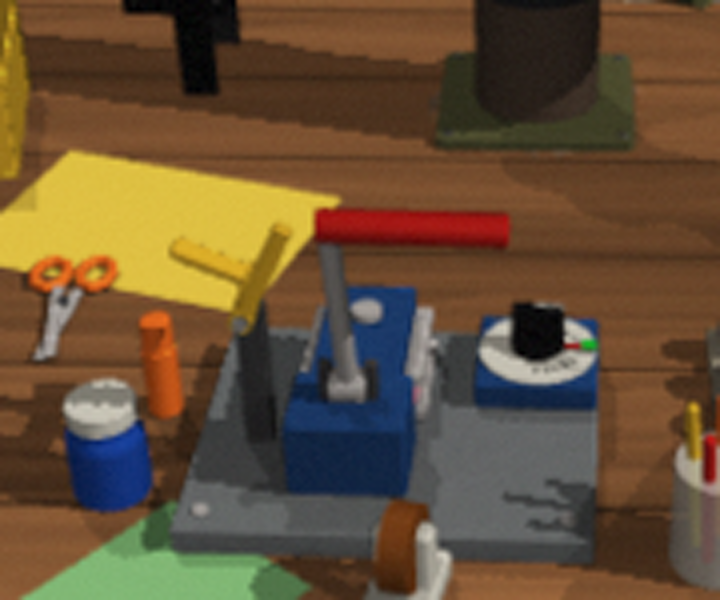

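The catch stays flipped (tab at (210,260)). Now over the handle.

>>> arm_command(
  deltas=[
    [[0,19.8,12.7,0,0,0,0.8],[0,19.8,12.7,0,0,0,0.8],[0,19.8,12.7,0,0,0,0.8],[0,19.8,12.7,0,0,0,0.8],[0,19.8,12.7,0,0,0,0.8],[0,19.8,12.7,0,0,0,0.8],[0,19.8,12.7,0,0,0,0.8],[0,19.8,12.7,0,0,0,0.8],[0,0,0,0,0,0,0.8],[0,0,0,0,0,0,0.8]],
  ],
)

```text
t: 15.52
ee_pos: [0.6836, -0.0613, 0.3461]
tool_rot: [[-0.001, 0.016, 1.0], [-0.0, 1.0, -0.016], [-1.0, -0.0, -0.001]]
wrist_force: [0.9, -0.6, 0.3]
gripper_width: 0.0762
```

Run:
```python
from h import *
q=[.58731,-.12826,-.02548]
p=manip.camera_params("wrist");im=manip.camera("wrist");cv2.imwrite("pics/w9.png",im[:,:,::-1])
s=manip.get_state();print(s['ee_pos'],s['tool_rot'].round(3),s['qpos'].round(1))
print(proj(w(q,[[.094,.122,.264],[.094,.07,.264]]),p))
```

```text
[ 0.68330377 -0.06215235  0.34626534] [[-0.001  0.018  1.   ]
 [-0.     1.    -0.018]
 [-1.    -0.    -0.001]] [-9.7  9.1 81.5 -0.  89.5 -8.6]
[[255.49776772 137.32247035]
 [254.87009187 196.37006586]]
```

View pics/w9.png

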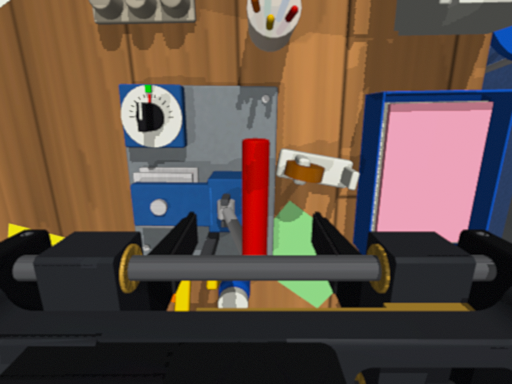

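The handle (red, x≈255, end at row 139) is centred between the fingers. I'll lower and grip.

>>> arm_command(
  deltas=[
    [[20,0,0,0,0,0,0.8],[20,0,0,0,0,0,0.8],[20,0,0,0,0,0,0.8],[14,0,0,0,0,0,0.8],[9,0,0,0,0,0,0.8],[0,0,0,0,0,0,0.8],[0,0,0,0,0,0,0.3],[0,0,0,0,0,0,0.1],[0,0,0,0,0,0,0],[0,0,0,0,0,0,0],[0,0,0,0,0,0,0],[0,0,0,0,0,0,0]],
  ],
)

```text
t: 16.57
ee_pos: [0.6837, -0.0624, 0.2643]
tool_rot: [[0.001, 0.02, 1.0], [-0.0, 1.0, -0.02], [-1.0, -0.0, 0.001]]
wrist_force: [0.2, 0.5, 0.7]
gripper_width: 0.0414
```

>>> arm_command(
  deltas=[
    [[0,0,0,0,0,0,0],[0,0,0,0,0,0,0],[0,0,0,0,0,0,0],[0,0,0,0,0,0,0]],
  ],
)

```text
t: 16.9
ee_pos: [0.6838, -0.0623, 0.2637]
tool_rot: [[0.001, 0.02, 1.0], [0.0, 1.0, -0.02], [-1.0, 0.0, 0.001]]
wrist_force: [1.1, -0.7, -1.1]
gripper_width: 0.0234
```

>>> arm_command(
  deltas=[
    [[-2,0,-8.3,0,0,0,0],[-1.5,0,-8.3,0,0,0,0],[-1,0,-8.5,0,0,0,0],[-0.9,0,-8.4,0,0,0,0],[-0.1,0,-8.5,0,0,0,0],[-0.1,0,-8.5,0,0,0,0],[0.8,0,-8.5,0,0,0,0],[0.8,0,-8.4,0,0,0,0],[1.6,0,-8.4,0,0,0,0],[1.6,0,-8.3,0,0,0,0],[2.4,0,-8.2,0,0,0,0],[2.4,0,-8.1,0,0,0,0]],
  ],
)

```text
t: 17.9
ee_pos: [0.586, -0.0596, 0.2631]
tool_rot: [[0.012, 0.02, 1.0], [0.001, 1.0, -0.02], [-1.0, 0.001, 0.012]]
wrist_force: [5.3, 3.3, 5.1]
gripper_width: 0.0233
```

Run:
```python
from h import *
a=manip.camera("scene")[100:280,110:290,::-1];cv2.imwrite("pics/s10.png",cv2.resize(a,None,fx=3.3,fy=3.3,interpolation=cv2.INTER_CUBIC))
print(manip.get_state()['wrist_force'])
```

```text
[4.28975333 2.71282443 5.95550077]
```

View pics/s10.png

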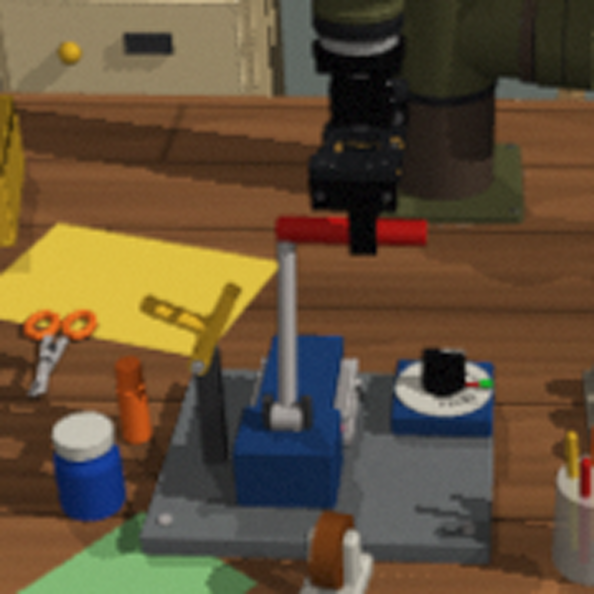

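The handle is gripped and coming over, and the catch is still clear. On with the second half of the arc.

>>> arm_command(
  deltas=[
    [[3.2,0,-8,0,0,0,0],[3.3,0,-7.7,0,0,0,0],[4,0,-7.6,0,0,0,0],[4,0,-7.4,0,0,0,0],[4.6,0,-7.2,0,0,0,0],[4.8,0,-6.9,0,0,0,0],[5.4,0,-6.7,0,0,0,0],[5.5,0,-6.4,0,0,0,0],[6,0,-6.1,0,0,0,0],[6,0,-5.9,0,0,0,0],[6.6,0,-5.4,0,0,0,0],[6.6,0,-5.3,0,0,0,0]],
  ],
)

```text
t: 18.95
ee_pos: [0.5065, -0.058, 0.2034]
tool_rot: [[0.014, 0.02, 1.0], [0.001, 1.0, -0.02], [-1.0, 0.002, 0.014]]
wrist_force: [7.0, 5.0, 6.6]
gripper_width: 0.0233
```

Run:
```python
from h import *
q=[.58731,-.12826,-.02548]
s=manip.get_state();print(s['wrist_force'],s['ee_pos'],s['gripper_width'])
a=w([0,0,-q[2]],s['ee_pos']-np.array([q[0],q[1],0]))[0]-[.05,.07,.1];print(a,"lever",.26-np.arctan2(a[0],a[2]+.002),np.hypot(a[0],a[2]))
```

```text
[6.99217609 4.96452088 6.60612084] [ 0.50654979 -0.05795532  0.20344721] 0.023349809866102227
[-0.13252517 -0.00177569  0.10344721] lever 1.1586970207590184 0.1681197335772843
```

>>> arm_command(
  deltas=[
    [[3,0,-2.5,0,0,0,0],[3,0,-2.5,0,0,0,0],[2,0,-2,0,0,0,0],[0,0,0,0,0,0,0],[0,0,0,0,0,0,0],[0,0,0,0,0,0,0],[0,0,0,0,0,0,0]],
  ],
)

```text
t: 19.53
ee_pos: [0.503, -0.0579, 0.1989]
tool_rot: [[0.022, 0.02, 1.0], [0.001, 1.0, -0.02], [-1.0, 0.001, 0.022]]
wrist_force: [14.5, 6.4, 10.9]
gripper_width: 0.0236
```

Run:
```python
from h import *
q=[.58731,-.12826,-.02548]
s=manip.get_state();print(s['wrist_force'],s['ee_pos'],s['gripper_width'])
a=w([0,0,-q[2]],s['ee_pos']-np.array([q[0],q[1],0]))[0]-[.05,.07,.1];print(a,"lever",.26-np.arctan2(a[0],a[2]+.002),np.hypot(a[0],a[2]))
a=manip.camera("scene")[100:280,110:290,::-1];cv2.imwrite("pics/s11.png",cv2.resize(a,None,fx=3.3,fy=3.3,interpolation=cv2.INTER_CUBIC))
a=manip.camera("wrist")[:,:,::-1];cv2.imwrite("pics/w11.png",a)
```

```text
[14.5493919   6.36369702 10.89260242] [ 0.50298459 -0.05794458  0.19885495] 0.023562424004818935
[-0.13608948 -0.00185578  0.09885495] lever 1.193020177125946 0.16820418837138737
```

View pics/s11.png

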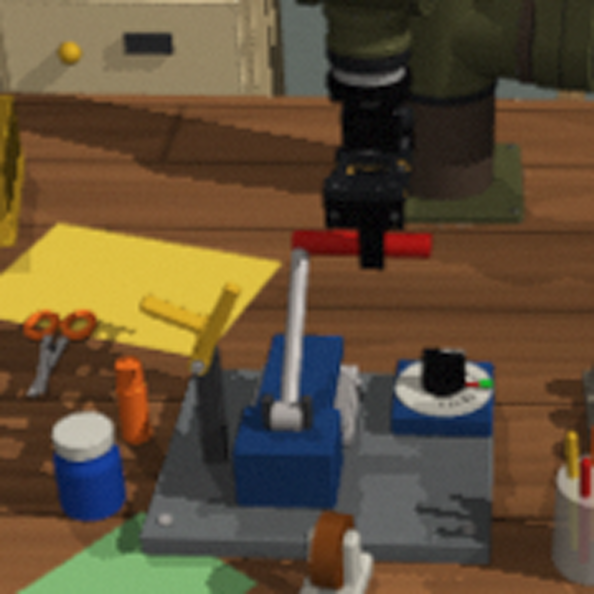

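View pics/w11.png

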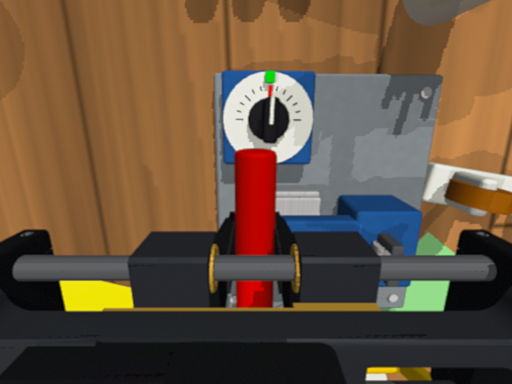

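The lever is at its stop: about 1.19 rad, and the force jumped there. The pointer is at the marker (270,88 under 270,76), the catch is still over, and the handle is gripped. I'm handing in.

Run:
```python
from rig import manip
print(manip.job_done())
s=manip.get_state();print(s['t'],s['wrist_force'],s['ee_pos'],s['gripper_width'])
```

```text
the job is handed in; nothing more can be done
None
the job is handed in; nothing more can be done
```

I set the dial to the green marker, flipped the catch aside, and pulled the lever to its stop. I handed in at about 19.6 s with the handle still gripped and pressed down. `job_done()` gives no verdict, so these are my own last checks:

- **Dial:** I turned it clockwise by about 73°. The red pointer was about 1 mm from the marker, and was still lined up in the final wrist picture.
- **Catch:** it stands at about 1.2 rad, estimated from the scene picture rather than measured directly. It had not moved after the lever pull.
- **Lever:** the gripper position puts it at about 1.19 rad of 1.2. The wrist force rose to about 19 N as it reached the stop.
- **Grip:** the opening was 23.6 mm on the 24 mm handle.
- **Other things on the table:** the ones in the final pictures looked unmoved. I did not measure them, and the truck was out of view.

One disagreement: two of the base plate's far corners in the scene view were about 2 pixels off my fit of the press's position. The closer wrist views agreed with that fit to within about 1 mm, so I worked from those.

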